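# Slacken the left-hand wing nut of the disc spindle

### The job

Slacken the brass wing nut that clamps the silver acetate disc on its spindle stand, so that the disc can be changed. It has a left-hand thread: turn it clockwise, seen from above, by about 60 degrees, then let go and leave it on its stud. Leave the matching wing nut on the beech shelf's chrome clip as it is.

Things in the scene. Friction and masses are not known exactly. Their poses are not given: they have to be found in the camera images.
- disc_nut_grip (a point): Brass wing nut in the middle of the flat silver disc (178 mm wide, top 47 mm above the table, on a round dark stand; all fixed). The point is on the nut's axis, 31 mm above the 44 mm washer under it, 11 mm below its top. z up, turns with the nut. Wing upright, 66 mm along x; its flat middle, 30 mm along x and 12 mm thick along y, begins 8 mm above the washer, over a flange 28 mm wide.
- disc_nut (a joint): Turn of the wing nut on the disc (rad): 0 = tight, as at the start, against its stop; grows as it is turned clockwise seen from above, which loosens it (left-hand thread), up to 2.6. It turns stiffly (about 0.08 N m), does not rise noticeably and stays where it is left.
- clip_nut_grip (a point): The same point on the other brass wing nut, of the same form and size, to be left alone: on the chrome clip plate (50 mm above the table) of the low beech shelf (110 by 210 mm, 45 mm high) whose front edge clip grips the black stylus holder.
- clip_nut (a joint): Turn of the wing nut on the beech shelf's clip (rad), 0 = tight as at the start, grows clockwise. It is to stay at 0.
Things that resemble listed ones, but are neither listed nor needed, are in the scene too. Leave any blue, red or turquoise look-alike of the part that bears disc_nut_grip alone.

How it is judged:
By the outcome, as a careful person would: the job done as asked, in the order asked, and still so for the second after the job is handed in, with the robot touching nothing.
It also fails if it takes over 32 s, if anything falls off the work surface, if the arm or the gripper's body presses on something with over 40 N, if the wrist force passes 120 N, or if a joint passes its speed limit or range.

### The arm

A 6-joint arm with a two-finger parallel gripper is mounted at the origin on the work surface. World frame = base frame: x ahead of the robot, y to its left, z up, the work surface at z = 0. Lengths are in m, angles in rad, forces in N, time in s.
With the tool pointing down it reaches from about 0.35 to 0.775 m from the base axis. Payload 7.3 kg.
Tool frame: the origin (TCP) lies midway between the tips of the shut fingers; the grasp point (between the pads) lies 19 mm behind it (robot.grasp_offset is the distance from the TCP to the grasp point, in m); z points along the fingers, y is the line along which they close (so a half turn about z gives the same grasp; the last joint's range is limited). The gripper opens to 92 mm and grips with 3 to 60 N. Pads are 19 mm wide; open, the fingers measure 130 mm over their backs; the gripper's body (75 mm by 190 mm) begins 47 mm behind the grasp point.
Start: joints at [-1.274, 0.342, 1.524, -0, 1.275, -0.146], TCP at [0.225, -0.474, 0.227] pointing down, gripper open.
Joint ranges: [-2.53, 2.53], [-0.77, 2.02], [0.04, 2.7], [-1, 4.14], [0.28, 2.66], [-3.11, 3.11]. Speed limits (rad/s): [2.57, 2.57, 3.14, 3.14, 3.14, 3.14].

### API

Orientations are given as [roll, pitch, yaw] about the fixed x, y, z axes, in that order (R = Rz(yaw) Ry(pitch) Rx(roll)).
In Python, from plant import monitor, get_image, robot gives the robot as it stands.
- The arm moves only by the tool arm_command, never from a script. Its argument "commands" is a list that holds one entry, the list of rows, each a list of 4 numbers: the shift along the tool's x, y, z in units of 0.05 m (1.0 is 0.05 m), then the turn about the tool's z in units of 8 degrees (1.0 is 8 degrees). A call has 1 to 10 rows; each row shifts and turns the commanded pose from where the row before left it, along the tool's axes as they then stand; what a row does not reach is not made up. A row lasts 1/10 s, in which the tool goes at most 50 mm and 8.59 degrees, less where a joint would pass 70% of its speed; a pose out of reach is approached as far as the arm can. A call with a number of a shift or a turn outside -1 to 1 is refused whole. A call with a gripper value outside its range is refused whole. "grip" is the opening, from 0 (shut) to 1 (fully open), set as the call begins (left out, the last holds). The fingers move at their own pace and stop on an object; the grip force is fixed at half the most. Time passes only in rows, so rows that do not move let the fingers close. It gives the time, the measured TCP pose, the force, the opening and the grip force at its end, in the units of the state.
- monitor.observe(): the state, without advancing time (a new reading comes with each control period).
- get_image(name): name is "scene" or "top" or "wrist"; returns a dict with "img" (480x640x3 uint8, red, green, blue), "K" (3x3 intrinsics, pixels), "dist_coeffs" ([k1, k2, p1, p2, k3] as OpenCV has them; the pictures are not rectified), "eye" and "rotation" of the camera in the world; the wrist camera has in their place "T_tool_cam" (4x4, takes a point from camera to tool coordinates, whose origin is the TCP and whose axes are the flange's). Camera axes: x right, y up, looking along -z (the intrinsics and any distortion apply to the point x, -y, -z); pixel columns grow to the right and rows downward; lengths in m; the calibration is good to about 2 mm. A picture is of the moment at which its call begins: read the wrist's pose just before it. There is no depth.
- robot.finish_job(): hands the job in; it is judged then, once.
The state is a dict: "time": time; "joints": joint angles; "joint_velocities": joint speeds; "effort": joint torques, N m; "eef_pos": TCP position; "tool_rot": TCP orientation; "ft_force": force on the tool from outside, world axes, zero at the start; "torque": the same for the moment, N m; "width": finger opening in m; "grip_force": force on a finger pad.
Only numpy, scipy, OpenCV 4.12 (cv2) and the standard library are available. Lean on these libraries where they do the work, as an engineer would, in place of code of your own. Each camera call takes 0.05 s, during which the arm holds its last target. There are 200 camera calls.

## Working session

There is one attempt and no reset: what is moved stays moved. The work goes in short steps, Python scripts to look and compute and a tool call to move; the robot and the scene stay as the last step left them, time stands still between calls to the robot, and variables do not carry over. Pictures are saved under pics/ and viewed, at most 10 in all, crops included, and the job is handed in when it is done.

Besides the shell and the picture viewer there is one more tool, called after "Emit:" in YAML: its name, and indented under it one key for each argument. arm_command: Moves the arm, as the interface text tells. Its arguments: {"type":"object","properties":{"commands":{"type":"array","items":{"type":"array","items":{"type":"array","items":{"type":"number"}}}},"grip":{"type":"number"}},"required":["commands"]}

```bash
mkdir -p pics; cat > h.py <<'E'
import numpy as np, cv2
from plant import monitor, get_image, robot
from scipy.spatial.transform import Rotation as R
def snap(cam,name):
    s=monitor.observe(); d=get_image(cam); cv2.imwrite(f'pics/{name}.png',d['img'][:,:,::-1])
    if 'eye' in d: eye,rot=np.array(d['eye']),np.array(d['rotation'])
    else:
        T=np.array(d['T_tool_cam']); q=np.array(s['tool_rot'])
        Rt=R.from_euler('xyz',q).as_matrix() if q.size==3 else q
        eye=np.array(s['eef_pos'])+Rt@T[:3,3]; rot=Rt@T[:3,:3]
    np.savez(f'pics/{name}.npz',K=d['K'],D=d['dist_coeffs'],eye=eye,rot=rot)
def onplane(name,px,z):
    c=np.load(f'pics/{name}.npz')
    u=cv2.undistortPoints(np.array([[px]],float),c['K'],c['D'])[0,0]
    v=c['rot']@np.array([u[0],-u[1],-1]); return c['eye']+v*(z-c['eye'][2])/v[2]
E
python3 - <<'E'
from h import *
s=monitor.observe(); print(s)
snap('top','t0'); snap('scene','s0')
E
```

```text
{'time': 0.0, 'joints': array([-1.27402904e+00,  3.42680473e-01,  1.52502633e+00, -1.24017101e-05,
        1.27538133e+00, -1.46025838e-01]), 'joint_velocities': array([ 5.06987334e-04, -1.95446172e-03, -1.88978023e-03, -1.10264168e-03,
        2.05045253e-03, -2.83883581e-05]), 'effort': array([-4.21807817e-05, -4.31248999e+01, -2.44220692e+01,  7.18009262e-02,
        5.58930205e-02, -1.33178100e-04]), 'eef_pos': array([ 0.22482812, -0.47397254,  0.22606364]), 'tool_rot': array([-3.14011136e+00, -2.05870794e-04,  4.42796587e-01]), 'ft_force': array([-0.15987704, -0.51271012, -0.76693564]), 'torque': array([ 0.00564913, -0.03557932,  0.00755204]), 'grip_force': 0.0, 'width': 0.0916401624372922}
```

View pics/t0.png

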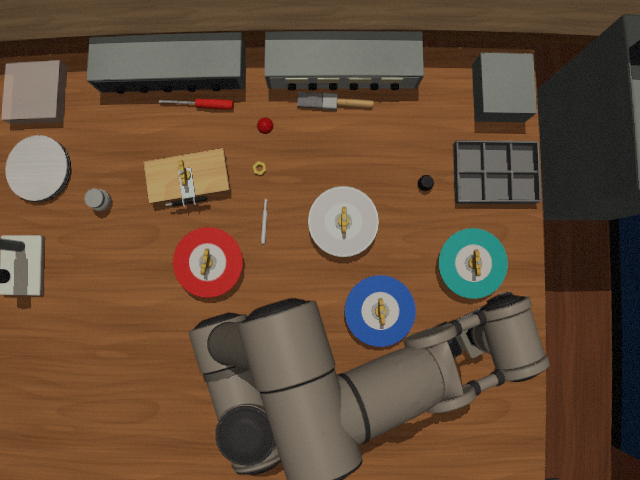

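View pics/s0.png

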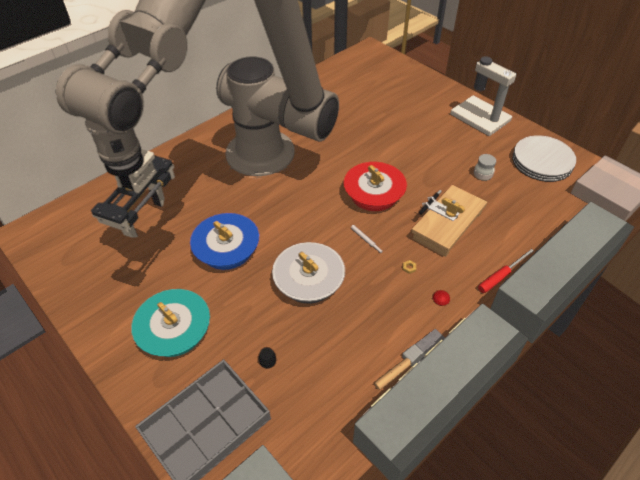

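The top view shows the silver disc with its brass nut at about (344,221), with the blue, red and turquoise look-alikes around it. The shelf nut is at (184,172). The scene view agrees, with the silver disc at (308,268).

```bash
python3 - <<'E'
from h import *
for p,z in [((344,221),.047),((309,221),.047),((378.5,221),.047),((344,208),.085),((344,236),.085)]: print(p,onplane('t0',p,z))
print(onplane('s0',(308,268),.06))
i=cv2.imread('pics/t0.png')[180:262,304:384]; cv2.imwrite('pics/t0c.png',cv2.resize(i,None,fx=7,fy=7,interpolation=cv2.INTER_CUBIC))
E
```

```text
Traceback (most recent call last):
  File "h.py", line 15, in onplane
    v=c['rot']@np.array([u[0],-u[1],-1]); return c['eye']+v*(z-c['eye'][2])/v[2]
                                                                            ~^^^
IndexError: invalid index to scalar variable.
```

```bash
sed -i "s/eye,rot=np.array(d\['eye'\]),np.array(d\['rotation'\])/eye,rot=np.array(d['eye']),np.array(d['rotation'])/; s/v=c\['rot'\]@/r=c['rot']; r=R.from_euler('xyz',r).as_matrix() if r.size==3 else r; v=r@/" h.py
python3 - <<'E'
from h import *
c=np.load('pics/t0.npz'); print(c['rot'],c['eye'])
for p,z in [((344,221),.047),((309,221),.047),((378.5,221),.047),((344,208),.085),((344,236),.085)]: print(p,onplane('t0',p,z))
print(onplane('s0',(308,268),.06))
i=cv2.imread('pics/t0.png')[180:262,304:384]; cv2.imwrite('pics/t0c.png',cv2.resize(i,None,fx=7,fy=7,interpolation=cv2.INTER_CUBIC))
E
```

```text
[ 0.07686594  0.01037456 -1.57488664] [ 0.32585716 -0.14826572  1.51174193]
(344, 221) [ 0.46863103 -0.21982698  0.047     ]
(309, 221) [ 0.46906416 -0.13199284  0.047     ]
(378.5, 221) [ 0.46823442 -0.30656285  0.047     ]
(344, 208) [ 0.49691424 -0.21826238  0.085     ]
(344, 236) [ 0.42816927 -0.21764995  0.085     ]
[ 0.47222314 -0.2173816   0.06      ]
```

View pics/t0c.png

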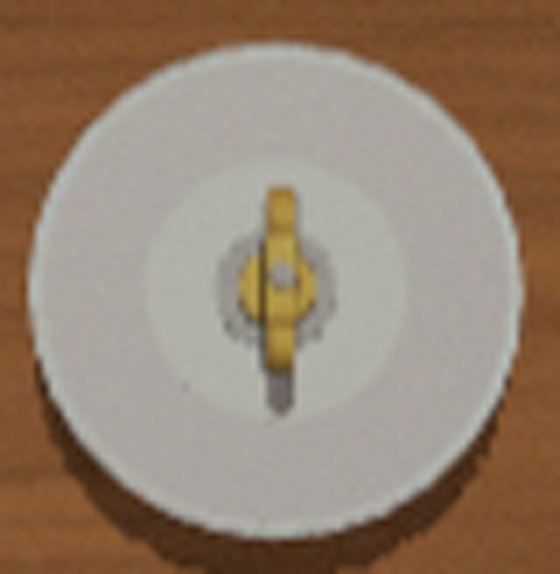

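The wing runs along world x (crop (281,188) to (279,372)) and the nut axis is at about (0.468, -0.219). The disc measures 175 mm wide, close to the given 178. I'll turn the tool to yaw 0 first, then move above the nut.

Emit:
arm_command:
  commands:
    - [[0, 0, 0, 0.8], [0, 0, 0, 0.8], [0, 0, 0, 0.8], [0, 0, 0, 0.77], [0, 0, 0, 0]]
  grip: 1

```text
time: 0.6
eef_pos: [0.2249, -0.4742, 0.2264]
tool_rot: [-3.141, 0.0, -0.001]
ft_force: [0.3, 1.1, 0.1]
width: 0.0917
grip_force: 0.0
```

Emit:
arm_command:
  commands:
    - [[0.54, -0.57, 0, 0], [0.54, -0.57, 0, 0], [0.54, -0.57, 0, 0], [0.54, -0.57, 0, 0], [0.54, -0.57, 0, 0], [0.54, -0.57, 0, 0], [0.54, -0.57, 0, 0], [0.54, -0.57, 0, 0], [0.54, -0.57, 0, 0], [0, 0, 0, 0]]

```text
time: 1.6
eef_pos: [0.4702, -0.2145, 0.2265]
tool_rot: [-3.14, -0.001, 0.008]
ft_force: [0.2, -1.3, 0.3]
width: 0.0922
grip_force: 0.0
```

Emit:
arm_command:
  commands:
    - [[0, 0, 0.5, 0], [0, 0, 0.5, 0], [0, 0, 0.4, 0], [0, 0, 0, 0], [0, 0, 0, 0]]

```text
time: 2.1
eef_pos: [0.4677, -0.2183, 0.157]
tool_rot: [3.142, 0.0, 0.001]
ft_force: [1.0, -0.9, 0.3]
width: 0.0917
grip_force: 0.0
```

```bash
python3 - <<'E'
from h import *
snap('wrist','w0'); s=monitor.observe(); print(s['eef_pos'],s['tool_rot'],s['time'])
c=np.load('pics/w0.npz'); Rm=c['rot']
# project predicted points
for P in [(.468,-.219,.091),(.468,-.219,.079),(.501,-.219,.085),(.435,-.219,.085)]:
    q=Rm.T@(np.array(P)-c['eye']); q=np.array([q[0],-q[1],-q[2]])
    print(P,cv2.projectPoints(q.reshape(1,1,3),np.zeros(3),np.zeros(3),c['K'],c['D'])[0].ravel())
E
```

```text
[ 0.4681721  -0.21856072  0.1576952 ] [ 3.14066864e+00 -1.10735903e-03  6.94486512e-04] 2.15
(0.468, -0.219, 0.091) [319.24030434 256.75850078]
(0.468, -0.219, 0.079) [319.18939535 250.95119247]
(0.501, -0.219, 0.085) [319.27971855 202.2208781 ]
(0.435, -0.219, 0.085) [319.15410456 301.58404826]
```

View pics/w0.png

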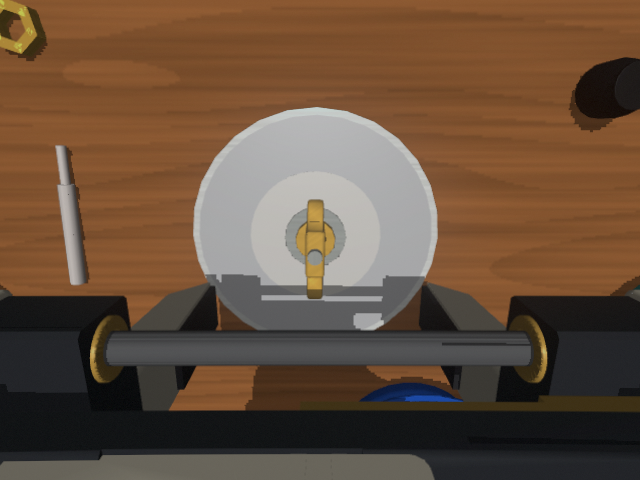

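The wrist view shows the silver disc's nut with its top at (315,258) and wing ends at (316,200) and (314,298). That puts the axis at about (0.469, -0.2165), 2 mm to +y of the tool. I'll shift by that, descend and close.

Emit:
arm_command:
  commands:
    - [[0.01, -0.04, 0.35, 0], [0, 0, 0.4, 0], [0, 0, 0.4, 0], [0, 0, 0.4, 0], [0, 0, 0.3, 0], [0, 0, 0.1, 0], [0, 0, 0, 0], [0, 0, 0, 0]]

```text
time: 2.95
eef_pos: [0.4691, -0.2164, 0.0604]
tool_rot: [3.14, -0.002, 0.0]
ft_force: [0.7, 0.2, 0.5]
width: 0.0916
grip_force: 0.0
```

Emit:
arm_command:
  commands:
    - [[0, 0, 0, 0], [0, 0, 0, 0], [0, 0, 0, 0], [0, 0, 0, 0], [0, 0, 0, 0], [0, 0, 0, 0], [0, 0, 0, 0], [0, 0, 0, 0], [0, 0, 0, 0], [0, 0, 0, 0]]
  grip: 0

```text
time: 3.95
eef_pos: [0.4684, -0.2159, 0.0592]
tool_rot: [3.141, 0.0, 0.0]
ft_force: [-0.2, 0.4, -0.2]
width: 0.0162
grip_force: 0.0
```

Emit:
arm_command:
  commands:
    - [[0, 0, 0, 0], [0, 0, 0, 0], [0, 0, 0, 0], [0, 0, 0, 0], [0, 0, 0, 0]]

```text
time: 4.45
eef_pos: [0.4685, -0.2161, 0.0592]
tool_rot: [3.141, -0.0, 0.0]
ft_force: [-0.8, -3.6, -1.1]
width: 0.0121
grip_force: 30.0
```

Gripped on the 12 mm flat with little side force. Next, turn clockwise by 61 degrees (7.6 units), slowly.

Emit:
arm_command:
  commands:
    - [[0, 0, 0, 0.4], [0, 0, 0, 0.4], [0, 0, 0, 0.4], [0, 0, 0, 0.4], [0, 0, 0, 0.4], [0, 0, 0, 0.4], [0, 0, 0, 0.4], [0, 0, 0, 0.4], [0, 0, 0, 0.4], [0, 0, 0, 0.4]]

```text
time: 5.45
eef_pos: [0.4686, -0.2153, 0.0592]
tool_rot: [-3.141, 0.0, -0.56]
ft_force: [1.6, 1.3, 0.0]
width: 0.012
grip_force: 30.0
```

Emit:
arm_command:
  commands:
    - [[0, 0, 0, 0.4], [0, 0, 0, 0.4], [0, 0, 0, 0.4], [0, 0, 0, 0.4], [0, 0, 0, 0.4], [0, 0, 0, 0.4], [0, 0, 0, 0.4], [0, 0, 0, 0.4], [0, 0, 0, 0.4], [0, 0, 0, 0]]

```text
time: 6.45
eef_pos: [0.4692, -0.2148, 0.0592]
tool_rot: [-3.14, 0.0, -1.063]
ft_force: [3.7, 3.4, -1.0]
width: 0.0122
grip_force: 30.0
```

Emit:
arm_command:
  commands:
    - [[0, 0, 0, 0], [0, 0, 0, 0], [0, 0, 0, 0]]

```text
time: 6.75
eef_pos: [0.4692, -0.2148, 0.0592]
tool_rot: [-3.14, 0.0, -1.061]
ft_force: [3.4, 2.8, -1.1]
width: 0.0121
grip_force: 30.0
```

Turned 60.8 degrees. Now open, then lift straight up.

Emit:
arm_command:
  commands:
    - [[0, 0, 0, 0], [0, 0, 0, 0], [0, 0, 0, 0], [0, 0, 0, 0], [0, 0, 0, 0], [0, 0, 0, 0], [0, 0, 0, 0], [0, 0, 0, 0], [0, 0, 0, 0], [0, 0, 0, 0]]
  grip: 1

```text
time: 7.75
eef_pos: [0.4684, -0.2158, 0.0592]
tool_rot: [3.142, -0.0, -1.061]
ft_force: [0.0, -1.1, -0.6]
width: 0.087
grip_force: 0.0
```

Emit:
arm_command:
  commands:
    - [[0, 0, -0.3, 0], [0, 0, -0.5, 0], [0, 0, -0.5, 0], [0, 0, -0.5, 0], [0, 0, -0.5, 0], [0, 0, -0.2, 0], [0, 0, 0, 0], [0, 0, 0, 0]]

```text
time: 8.55
eef_pos: [0.468, -0.2155, 0.1832]
tool_rot: [3.141, 0.001, -1.061]
ft_force: [-0.2, 0.2, 0.6]
width: 0.0922
grip_force: 0.0
```

```bash
python3 - <<'E'
from h import *
snap('wrist','w1'); s=monitor.observe(); print(s['eef_pos'],s['tool_rot'],s['time'],s['width'])
E
```

```text
[ 0.46776426 -0.21543386  0.18283086] [ 3.14039446e+00  2.09739101e-03 -1.06103676e+00] 8.6 0.09158361384045509
```

View pics/w1.png

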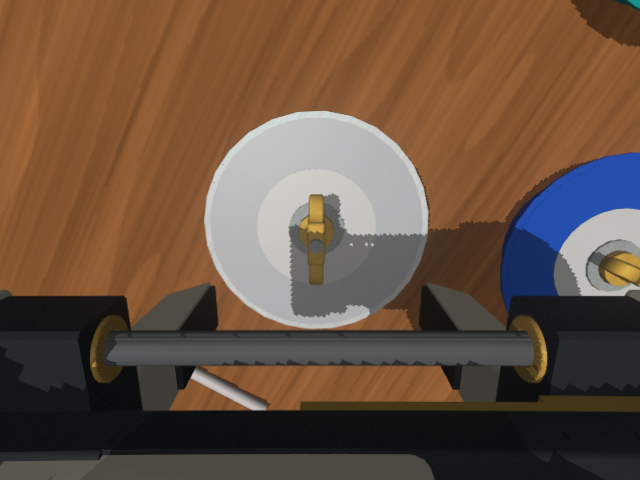

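The nut, from (316,195) to (316,283), is still lined up with the tool at yaw -60.8 degrees. So it turned the full amount, sits on its stud, and the gripper is clear of it.

```bash
python3 -c "
from plant import robot
print(robot.finish_job())"
```

```text
the job is handed in; nothing more can be done
None
```

I turned the silver disc's wing nut about 61° clockwise and let go, leaving it on its stud; I didn't go near the shelf clip's nut, and the job was handed in at about 8.6 s of the 32 s allowed.

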